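# Jog the work carriage under the press ram

## Task

Flip the isolator switch over to on (its lever away from the robot's side), then tilt the red jog stick to one side and hold it until the carriage's white line has come right under the red tip of the press ram, and let the stick spring back to the middle. Once the carriage stands still there, flip the isolator off again. Work the jog stick only while the isolator is on, move the carriage only with the stick (never touch the slide, press or gauge), do not press the stop button, and leave everything else on the bench where it is.

Things in the scene. Friction and masses are not known exactly. Their poses are not given: they have to be found in the camera images.
- jogbox: Yellow control box fixed to the bench, 55 mm high, black top; origin on its underside, below the stick's pivot; it reaches x -95 to +75 mm, y +-60 mm. The stick tilts along its y axis, which points roughly to the robot's left (yaw within +-0.3 rad). Two steel guard hoops (10 mm bar) stand on it along y at x = -40 and +48 mm, y +-50 mm, top at z = 113 mm.
- stick_top (a point): Centre of the top of the jog stick's red grip, 150 mm above the bench when centred. The stick's pivot is 100 mm below it (50 mm above the bench). The grip is a round club: 32 mm diameter 13 mm below the top, 24 mm at 43 mm below, 18 mm at 58 mm below; then a 12 mm steel shaft.
- stick (a joint): Tilt of the jog stick (rad), 0 centred, positive to the jogbox's +y (left seen from the robot), stops at +-0.40. A spring centres it (0.9 Nm/rad, about 4 N on the grip at 0.33 rad); it may rest a few hundredths off 0. While tilted beyond about 0.12 rad it drives the carriage to the same side (see carriage).
- stop (a joint): Travel of the red stop button (m), 0 up, 0.006 fully pressed; must not be pressed. It is 26 mm wide and sits on the jogbox at x = -68 mm, y = 0, its top at z = 73 mm.
- isobox: Grey isolator box with a red top, fixed to the bench, 100 x 90 x 60 mm, origin at the centre of its underside. The lever swings along its x axis, which points roughly away from the robot (yaw within +-0.5 rad). Two steel cheeks, 70 mm long in x, 6 mm thick, stand at y = +-40 mm, top at z = 82 mm. A green mark on the top at +x is the on side.
- toggle_tip (a point): Centre of the white 18 mm ball at the end of the isolator's lever (10 mm steel rod). The lever's pivot is in the box's top face, 60 mm above the bench over the box's origin, 55 mm below this point along the lever; the ball's centre is 110 mm above the bench at either end of the swing.
- toggle (a joint): Isolator lever (rad): 0 = off, leaning 0.45 rad towards the box's -x (towards the robot); 0.9 = on, leaning 0.45 rad to +x; it snaps over at 0.45 and stays at either end. About 2 N at the ball flips it.
- slide: Grey motorised slide bed fixed along the back of the bench, 110 x 420 x 50 mm, a motor at its +y end; origin at the centre of its underside, the carriage runs along its y axis (yaw within +-0.08 rad).
- carriage (a joint): Position of the work carriage along the slide's y axis (m), 0 at mid-slide where it starts, stops at +-0.14. Positive stick tilt drives it to +y, for as long as the stick is held: about 30 mm/s at 0.33 rad, 15 mm/s at 0.23 rad; it takes about 0.2 s to pick up speed and coasts a few mm after release.
- carriage_line (a point): Centre of the white line on top of the carriage (black plate 100 x 90 x 18 mm with a dark steel block on it), 87 mm above the bench. The line is 8 mm wide and runs across the slide.
- press: Green C-shaped press frame (14 mm plate on a foot) fixed behind the slide, its arm reaching over the slide at 208 to 243 mm height; highest point, the ram's red cap, 267 mm. Its frame is parallel to the slide's. Its origin is on the bench below the ram.
- ram_tip (a point): Red pointed tip of the press's ram, 107 mm above the bench, 20 mm above the line's height. The job is to have the white line under it, measured along the slide.
- gauge: Blue C-shaped frame like the press but with a white dial: the wrong place, not to be touched.
- charger: Grey battery charger fixed to the bench, 110 x 90 x 82 mm, origin at the centre of its underside.
- oil: Amber oil bottle, 44 mm diameter, 160 mm high, upright, origin at the underside. Leave it alone.
- spray: Blue spray can, 48 mm diameter, 165 mm high, upright, origin at the underside. Leave it alone.
- tin: Tin can, 64 mm diameter, 70 mm high. Leave it alone.
- tape: Black reel of tape lying flat, 68 mm diameter, 24 mm high. Leave it alone.
- screwbox: Cardboard screw box 50 x 60 x 35 mm. Leave it alone.
- jar: Glass jar with steel lid, 60 mm diameter, 75 mm high. Leave it alone.
- wrench: Steel wrench, 170 mm long, lying at the left. Leave it alone.
- driver: Screwdriver with orange handle, 180 mm long, lying at the right. Leave it alone.
Things that resemble listed ones, but are neither listed nor needed, are in the scene too. What is shaped like the isobox but pink is not meant.

How it is judged:
By the outcome, as a careful person would: the job done as asked, in the order asked, and still so for the second after the job is handed in, with the robot touching nothing.
It also fails if it takes over 61 s, if anything falls off the work surface, if the arm or the gripper's body presses on something with over 40 N, if the wrist force passes 120 N, or if a joint passes its speed limit or range.

## Robot

A 6-joint arm with a two-finger parallel gripper is mounted at the origin on the work surface. World frame = base frame: x ahead of the robot, y to its left, z up, the work surface at z = 0. Lengths are in m, angles in rad, forces in N, time in s.
With the tool pointing down it reaches from about 0.275 to 1 m from the base axis. Payload 8.4 kg.
Tool frame: the origin (TCP) lies on the centre line of the jaws, within the pads' length; the fingertips stand 17 mm ahead of it and the grasp point (between the pads) lies 2 mm behind it (bot.tcp_to_tips is the y of the fingertips in the tool frame, in m); y points along the fingers, z is the direction in which the jaws open and shut, and the axes are right-handed (so a half turn about y gives the same grasp; the last joint's range is limited). The gripper opens to 85 mm and grips with 20 to 120 N. Pads are 22 mm wide; open, the fingers measure 114 mm over their backs; the gripper's body (76 mm by 85 mm) begins 54 mm behind the grasp point. The pads swing forward as they close: fully open they stand 13 mm farther back than shut.
Start: joints at [1.249, 0.353, 1.633, -0, 1.155, -0.002], TCP at [0.196, 0.593, 0.221] pointing down, gripper open.
Joint ranges: [-2.63, 2.63], [-0.92, 2.1], [0.06, 2.66], [-1.3, 4.44], [0, 2.69], [-3.02, 3.02]. Speed limits (rad/s): [2.22, 2.22, 2.79, 3.14, 3.14, 3.14].

## Interface

Orientations are given as a unit quaternion [x, y, z, w].
In Python, from workcell import bot, hand, kinematics, get_obs, vision, hand_in gives the robot as it stands. The module is installed in compiled form; this text tells all that it offers. Calls block until the motion is done:
- bot.reach(position, orientation): joint-space move of the TCP to a pose.
- bot.servo_line(position, ori=None, velocity=0.15): straight line of the TCP; ori=None keeps the orientation; velocity is the mean speed in m/s.
- bot.goto_joints(angles): joint-space move.
- hand.move_gripper(opening, strength=None): finger opening in m; strength is the grip in N (None keeps the last); returns when the fingers have stopped.
- bot.dwell(seconds).
- kinematics.solve_ik(position, orientation): joint angles nearest the present ones, or None.
- get_obs(): the state.
- vision.read_camera(name): name is "side" or "top"; returns a dict with "frame" (384x512x3 uint8, red, green, blue), "intrinsics" (3x3 intrinsics, pixels), "dist" ([k1, k2, p1, p2, k3] as OpenCV has them; the pictures are not rectified), "view" (4x4, takes a point from world to camera coordinates). Camera axes: x right, y down, z forward; pixel columns grow to the right and rows downward; lengths in m; the calibration is good to about 2 mm. A picture is of the moment at which its call begins. There is no depth.
A pose or a line that the arm cannot do raises bot.IKError and nothing moves.
- hand_in(): hands the job in, once; it reports no verdict.
The state is a dict: "time_s": time; "joint_pos": joint angles; "joint_vel": joint speeds; "joint_efforts": joint torques, N m; "position": TCP position; "orientation": TCP orientation; "wrist_force": force on the tool from outside, world axes, zero at the start; "ft_torque": the same for the moment, N m; "gripper_width": finger opening in m.
Only numpy, scipy, OpenCV 4.12 (cv2) and the standard library are available. Lean on these libraries where they do the work, as an engineer would, in place of code of your own. Each camera call takes 0.05 s, during which the arm holds its last target.

## Working session

There is one attempt and no reset: what is moved stays moved. The work goes in short steps, each a Python script; the robot and the scene stay as the last script left them, time stands still between calls to the robot, and variables do not carry over. Pictures are saved under pics/ and viewed, and the job is handed in when it is done.

```bash
mkdir -p pics
python3 - <<'E'
from workcell import bot, hand, kinematics, get_obs, vision
import cv2,pickle
for n in("side","top"):
    d=vision.read_camera(n); pickle.dump(d,open(n+"0.pkl","wb"))
    cv2.imwrite(f"pics/{n}0.png",cv2.resize(d["frame"][:,:,::-1],None,fx=1.5,fy=1.5,interpolation=cv2.INTER_CUBIC))
    print(n,d["intrinsics"],d["dist"],d["view"])
print(get_obs())
E
```

```text
side [[421.99742229   0.         255.35139321]
 [  0.         421.99742229 192.13944257]
 [  0.           0.           1.        ]] [-0.07311017  0.          0.          0.          0.        ] [[ 0.98355289 -0.17966027 -0.01859821 -0.51851937]
 [-0.1435477  -0.71502636 -0.68420126  0.15407968]
 [ 0.10962557  0.67561786 -0.72905606  1.18929587]
 [ 0.          0.          0.          1.        ]]
top [[438.59966986   0.         255.9301789 ]
 [  0.         438.59966986 190.69805798]
 [  0.           0.           1.        ]] [-0.09679524  0.          0.          0.          0.        ] [[ 0.01624366 -0.99981908  0.00989687 -0.02728154]
 [-0.99710669 -0.01693313 -0.07410478  0.52694254]
 [ 0.07425896 -0.0086645  -0.99720135  1.35460342]
 [ 0.          0.          0.          1.        ]]
{'time_s': 0.1, 'joint_pos': array([ 1.24857261e+00,  3.53625205e-01,  1.63405234e+00,  2.91636936e-05,
        1.15521618e+00, -2.39270007e-03]), 'joint_vel': array([ 0.00186798, -0.00141384, -0.00070591, -0.0016877 , -0.00029584,
       -0.00010911]), 'joint_efforts': array([-1.24729202e-03, -6.06352901e+01, -3.42818177e+01, -1.20009304e-04,
        3.86821164e-03, -5.52002177e-05]), 'position': array([0.19634969, 0.59288777, 0.22031102]), 'orientation': array([ 0.69853624, -0.11268373,  0.11251645, -0.69763138]), 'wrist_force': array([-0.40360263,  0.90092532, -0.90706422]), 'ft_torque': array([ 0.04766776, -0.00480702, -0.03018474]), 'gripper_width': 0.0852873030226422}
```

View pics/side0.png

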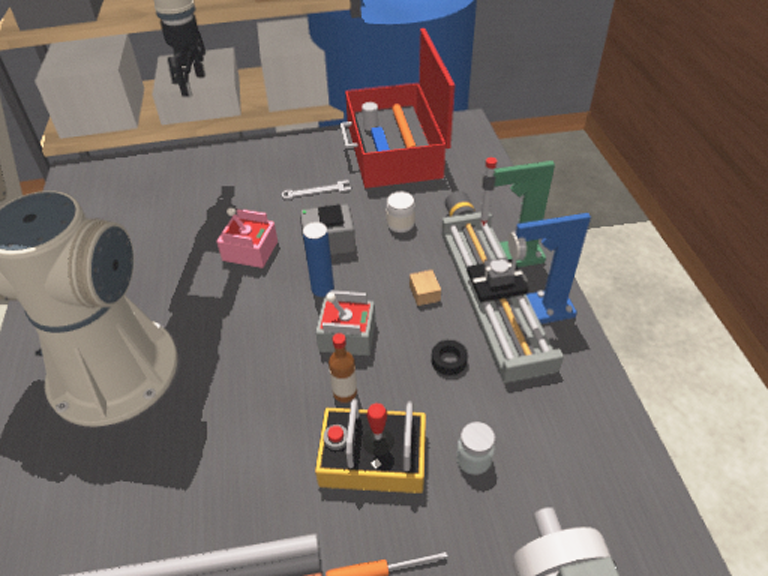

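View pics/top0.png

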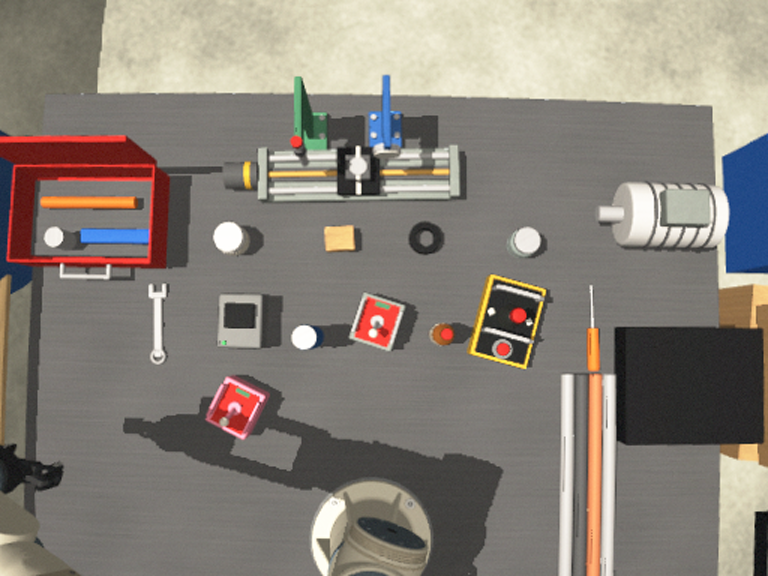

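The top view shows two isolator-shaped boxes. The one at (378,320) is grey with a red top, and the one at (238,408) is pink. The grey one fits the description. The press is the green frame at (300,120), the gauge is the blue one at (385,110), and the jogbox is at (508,320). I'll confirm these in enlarged crops.

```bash
cat > h.py <<'E'
import numpy as np,cv2,pickle
def crop(d,x0,y0,x1,y1,f,name):
    im=cv2.resize(d["frame"][y0:y1,x0:x1,::-1],None,fx=f,fy=f,interpolation=cv2.INTER_CUBIC)
    for x in range((x0//10+1)*10,x1,10):
        cv2.line(im,((x-x0)*f,0),((x-x0)*f,6),(255,255,0),1); cv2.putText(im,str(x),((x-x0)*f-8,16),0,.35,(255,255,0),1)
    for y in range((y0//10+1)*10,y1,10):
        cv2.line(im,(0,(y-y0)*f),(6,(y-y0)*f),(255,255,0),1); cv2.putText(im,str(y),(8,(y-y0)*f+4),0,.35,(255,255,0),1)
    cv2.imwrite(name,im)
def toz(d,uv,z):
    K,D,T=np.array(d["intrinsics"]),np.array(d["dist"]),np.array(d["view"])
    p=cv2.undistortPoints(np.array([[uv]],float),K,D)[0,0]
    R,t=T[:3,:3],T[:3,3]; c=-R.T@t; r=R.T@np.array([p[0],p[1],1.])
    return c+r*(z-c[2])/r[2]
def proj(d,P):
    T=np.array(d["view"]); 
    return cv2.projectPoints(np.array(P,float).reshape(-1,3),cv2.Rodrigues(T[:3,:3])[0],T[:3,3],np.array(d["intrinsics"]),np.array(d["dist"]))[0][:,0]
def tri(d1,uv1,d2,uv2):
    from scipy.optimize import least_squares
    f=lambda P:np.r_[proj(d1,P)[0]-uv1,proj(d2,P)[0]-uv2]
    s=least_squares(f,[.6,0,.1]); return s.x,s.fun
E
python3 - <<'E'
from h import *
t=pickle.load(open("top0.pkl","rb"));s=pickle.load(open("side0.pkl","rb"))
crop(t,300,175,380,250,10,"pics/t_jog.png");crop(t,225,185,285,240,11,"pics/t_iso.png");crop(t,145,45,315,140,4,"pics/t_sl.png")
crop(s,205,185,290,330,4,"pics/s_box.png");crop(s,290,100,395,255,4-1,"pics/s_sl.png")
E
```

```text
(no output)
```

View pics/t_jog.png

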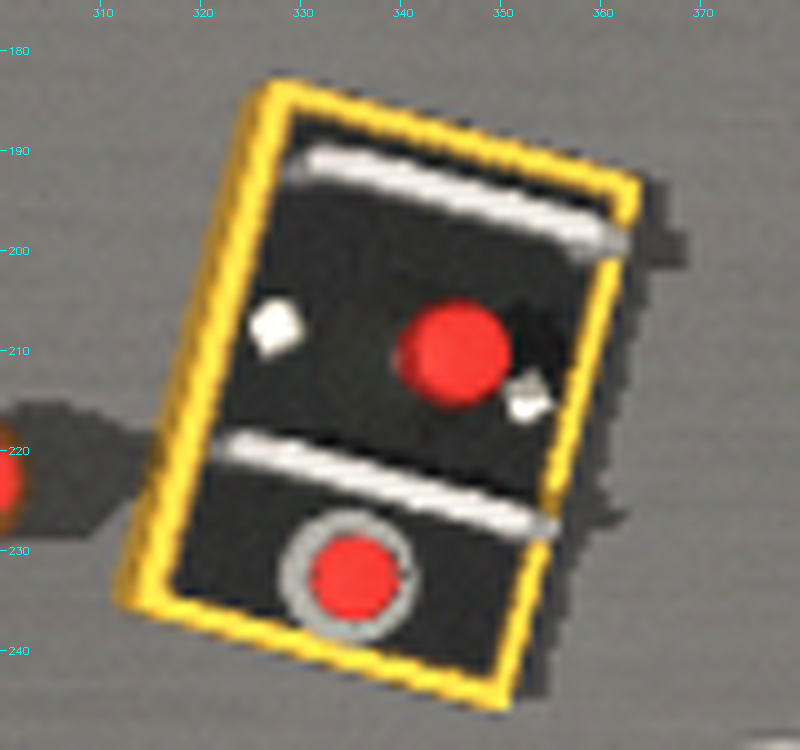

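View pics/t_iso.png

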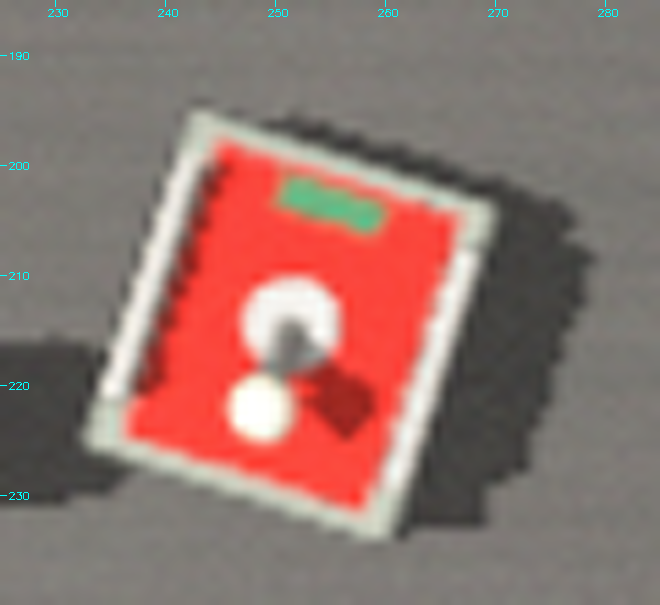

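View pics/t_sl.png

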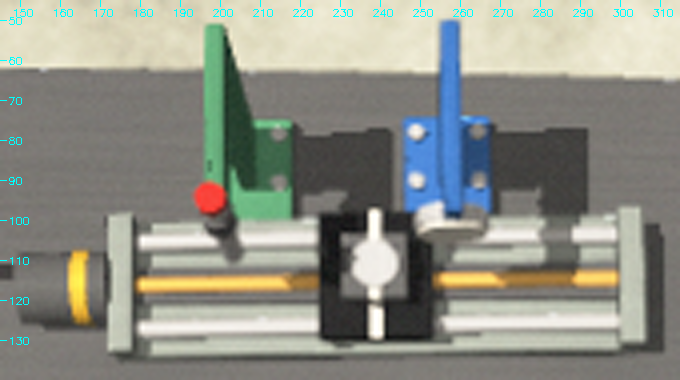

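View pics/s_box.png

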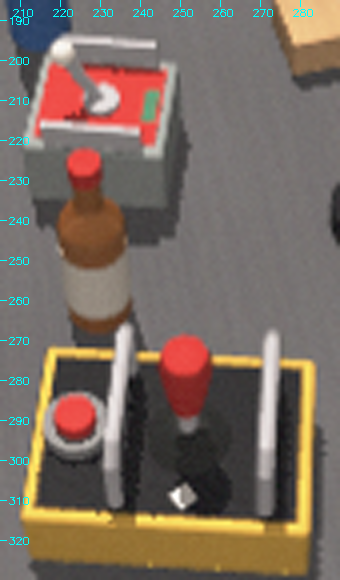

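View pics/s_sl.png

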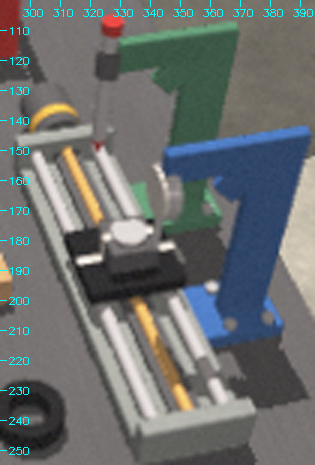

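Run:
```python
from h import *
np.set_printoptions(precision=4,suppress=True)
t=pickle.load(open("top0.pkl","rb"));s=pickle.load(open("side0.pkl","rb"))
J=np.array([toz(t,p,.055) for p in [(327.6,183.5),(364,193),(350.5,245.8),(312.7,235)]])
print("jog corners",J[:,:2],[np.linalg.norm(J[i]-J[(i+1)%4]) for i in range(4)])
ex=(J[0]+J[1]-J[2]-J[3]); yaw=np.arctan2(ex[1],ex[0]); ey=J[0]+J[3]-J[1]-J[2]; print("yaw",yaw,np.arctan2(-ey[0],ey[1]))
c=J.mean(0); o=c[:2]+.01*np.array([np.cos(yaw),np.sin(yaw)]); print("jog origin",o)
print("stick top t",toz(t,(345.8,210.2),.15)[:2],"stop",toz(t,(335.3,232.7),.073)[:2])
I=np.array([toz(t,p,.06) for p in [(243,195.3),(269.8,204),(260,233.8),(232.7,225)]])
print("iso",I[:,:2],[np.linalg.norm(I[i]-I[(i+1)%4]) for i in range(4)])
ex=(I[0]+I[1]-I[2]-I[3]); yi=np.arctan2(ex[1],ex[0]); ey=I[0]+I[3]-I[1]-I[2]; print("yaw",yi,np.arctan2(-ey[0],ey[1])); ci=I.mean(0);print(ci)
print("ball t",toz(t,(248.6,222),.11)[:2],"s",toz(s,(220.5,197.5),.11)[:2], "tri",tri(t,(248.6,222),s,(220.5,197.5)))
print("pred ball",ci[:2]-.055*np.sin(.45)*np.array([np.cos(yi),np.sin(yi)]))
print("sticktop s",proj(s,[*toz(t,(345.8,210.2),.15)]))
# slide
S=[toz(t,p,.05) for p in [(171.5,98.5),(311.5,97)]]
print("line",toz(t,(239,99),.087),toz(t,(238.5,127.5),.087))
print("cap",toz(t,(197.3,94.5),.267),"cap s",toz(s,(327.5,105.5),.267))
print("ramtip s",toz(s,(322,148),.107), "bed ends",toz(t,(172.5,133),.05),toz(t,(306,131),.05))
print(proj(t,toz(s,(322,148),.107)))
for n,uv,z in[("oil",(295,223),.16),("spray",(205,225),.165),("tin",(154,158),.07),("jar",(351,161),.075)]:print(n,toz(t,uv,z))
```

```text
jog corners [[ 0.5506 -0.2378]
 [ 0.5232 -0.3509]
 [ 0.3611 -0.3093]
 [ 0.3925 -0.1931]] [np.float64(0.11629963651553742), np.float64(0.16735379434200306), np.float64(0.12039075764858885), np.float64(0.16427310088164937)]
yaw -0.26331713435957704 -0.25079162181517517
jog origin [ 0.4665 -0.2754]
stick top t [ 0.4663 -0.2739] stop [ 0.4007 -0.2588]
iso [[ 0.5096  0.0209]
 [ 0.4845 -0.0609]
 [ 0.3939 -0.0326]
 [ 0.4191  0.0504]] [np.float64(0.08557421652155964), np.float64(0.0949520022423671), np.float64(0.08672338344315111), np.float64(0.09522002534385175)]
yaw -0.3091181909477714 -0.2960696777675609
[ 0.4518 -0.0056  0.06  ]
ball t [0.4288 0.0021] s [0.4325 0.0028] tri (array([0.4307, 0.0021, 0.1109]), array([ 0.0322, -0.6573, -0.6149,  0.0766]))
pred ball [0.429  0.0017]
sticktop s [[249.3779 272.3618]]
line [0.8008 0.038  0.087 ] [0.7126 0.0378 0.087 ]
cap [0.7594 0.1416 0.267 ] cap s [0.7647 0.1463 0.267 ]
ramtip s [0.7652 0.1496 0.107 ] bed ends [0.7003 0.2437 0.05  ] [ 0.7138 -0.1709  0.05  ]
[[201.2345 108.1511]]
oil [ 0.4279 -0.1283  0.16  ]
spray [0.4182 0.1231 0.165 ]
tin [0.6182 0.294  0.07  ]
jar [ 0.6188 -0.3059  0.075 ]
```

The crop confirms the grey box with a red top and green mark, with its white ball at top (248.6,222), leaning towards the robot (off). The measured sizes are within a few mm of those given. Next I'll measure the ram tip and line more closely.

Run:
```python
from h import *
t=pickle.load(open("top0.pkl","rb"));s=pickle.load(open("side0.pkl","rb"))
crop(s,300,100,360,200,6,"pics/s_ram.png");crop(t,185,80,250,140,11,"pics/t_ram.png")
```

```text
(no output)
```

View pics/s_ram.png

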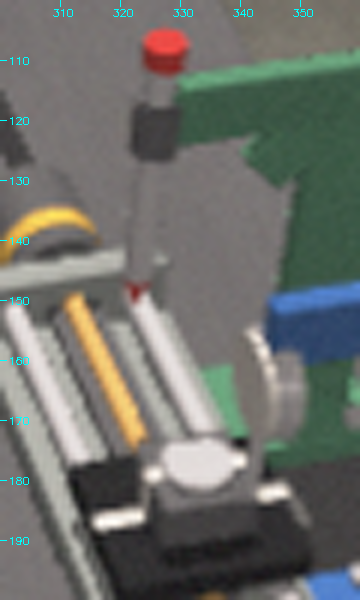

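View pics/t_ram.png

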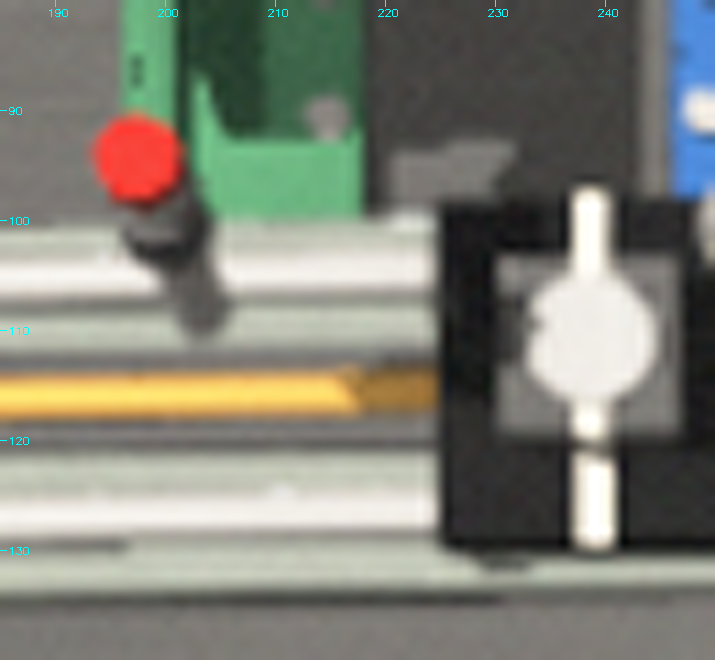

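Run:
```python
from h import *
np.set_printoptions(precision=4,suppress=True)
t=pickle.load(open("top0.pkl","rb"));s=pickle.load(open("side0.pkl","rb"))
print("tip s",toz(s,(322.4,149.3),.107))
for uv in[(327,106.5),(327,107.5)]:print("cap s",toz(s,uv,.267))
print("cap tri",tri(t,(197.5,94.3),s,(327,107)))
for z in(.068,.087):
  print(z,"line t",toz(t,(238.4,97.2),z),toz(t,(239.2,129.8),z))
  print("line s front end",toz(s,(315.5,187),z),"back end",toz(s,(358,181.5),z))
# slide corners both
print("bed front", toz(t,(172.5,133),.05),toz(t,(306,131),.05))
```

```text
tip s [0.7647 0.1435 0.107 ]
cap s [0.7619 0.142  0.267 ]
cap s [0.7605 0.1374 0.267 ]
cap tri (array([0.761 , 0.1411, 0.2659]), array([ 0.0484, -0.2544, -0.2691,  0.0553]))
0.068 line t [0.812  0.0407 0.068 ] [0.7097 0.0361 0.068 ]
line s front end [0.7132 0.0283 0.068 ] back end [0.8434 0.0253 0.068 ]
0.087 line t [0.8064 0.04   0.087 ] [0.7056 0.0355 0.087 ]
line s front end [0.7066 0.011  0.087 ] back end [0.8341 0.0081 0.087 ]
bed front [0.7003 0.2437 0.05  ] [ 0.7138 -0.1709  0.05  ]
```

```bash
cat >> h.py <<'E'
from scipy.spatial.transform import Rotation as Ro
def down(a):  # jaw direction angle a in world
    z=np.array([np.cos(a),np.sin(a),0]);y=np.array([0,0,-1.]);x=np.cross(y,z)
    return Ro.from_matrix(np.c_[x,y,z]).as_quat()
YI=-.303; CI=np.array([.4525,-.0055]); YJ=-.257; CJ=np.array([.4665,-.275])
def loc(c,yaw,x,y,z): return [c[0]+x*np.cos(yaw)-y*np.sin(yaw),c[1]+x*np.sin(yaw)+y*np.cos(yaw),z]
def best(bot,kin,obs,p,angles):
    q0=obs["joint_pos"];c=[]
    for a in angles:
        q=kin.solve_ik(p,down(a))
        if q is not None:c.append((np.abs(np.array(q)-q0).max(),a,q))
    return min(c,key=lambda k:k[0])
E
python3 - <<'E'
from h import *
from workcell import bot, hand, kinematics, get_obs, vision
np.set_printoptions(precision=3,suppress=True)
o=get_obs()
p=loc(CI,YI,-.062,0,.20)
for a in (YI+np.pi/2,YI-np.pi/2): print(a,kinematics.solve_ik(p,down(a)))
m,a,q=best(bot,kinematics,o,p,(YI+np.pi/2,YI-np.pi/2))
hand.move_gripper(0.0,20)
bot.goto_joints(q)
bot.servo_line(loc(CI,YI,-.062,0,.117),velocity=.12)
o=get_obs();print(a,o["time_s"],o["position"],o["gripper_width"],o["wrist_force"])
for n in("side","top"):
    d=vision.read_camera(n)
    crop(d,*((195,150,285,230) if n=="side" else (210,170,300,250)),7,f"pics/{n}1.png")
E
```

```text
1.2677963267948966 [ 0.029  0.006  2.117 -0.     1.019 -1.239]
-1.8737963267948965 [ 0.029  0.006  2.117 -0.     1.019  1.903]
1.2677963267948966 3.9 [0.394 0.013 0.117] 0.00028766612029289046 [ 0.09  -0.002  0.264]
```

View pics/side1.png

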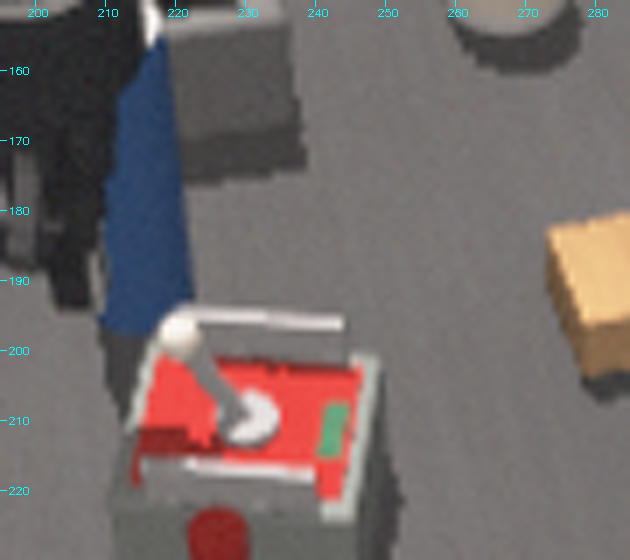

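View pics/top1.png

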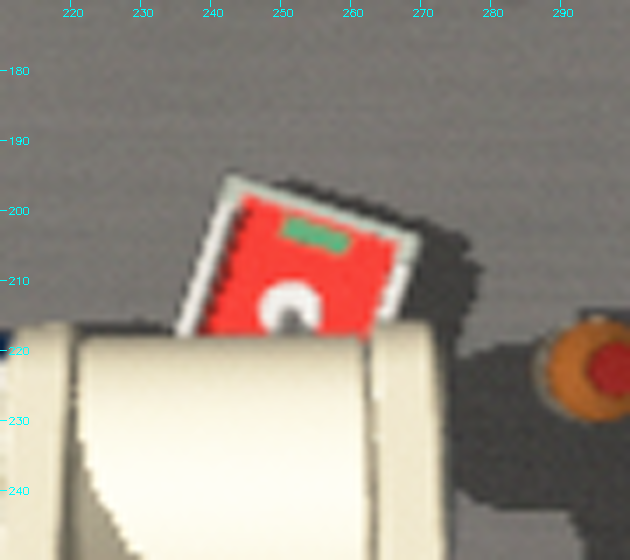

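The side view puts the fingertips at (205,193), on the robot side of the ball at (220.5,197). They're clear of the cheeks, so I'll push.

Run:
```python
from h import *
from workcell import bot, hand, kinematics, get_obs, vision
np.set_printoptions(precision=3,suppress=True)
for x in(-.04,-.02,-.003):
    bot.servo_line(loc(CI,YI,x,0,.117),velocity=.08);o=get_obs();print(o["position"],o["wrist_force"])
d=vision.read_camera("side");crop(d,195,150,285,230,7,"pics/side2.png")
bot.servo_line(loc(CI,YI,-.035,0,.125),velocity=.2)
bot.servo_line(loc(CI,YI,-.04,0,.22),velocity=.25)
o=get_obs();print(o["time_s"],o["wrist_force"])
d=vision.read_camera("side");crop(d,195,150,285,230,7,"pics/side3.png")
```

```text
[0.415 0.006 0.117] [ 0.08  -0.378  0.113]
[0.434 0.    0.117] [-0.191  0.497 -0.096]
[ 0.45  -0.005  0.117] [0.025 0.035 0.082]
6.0917 [-0.994  0.157  0.186]
```

View pics/side3.png

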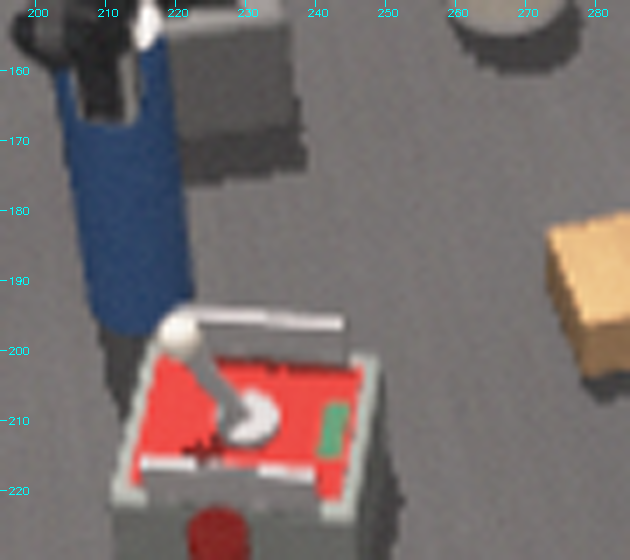

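View pics/side2.png

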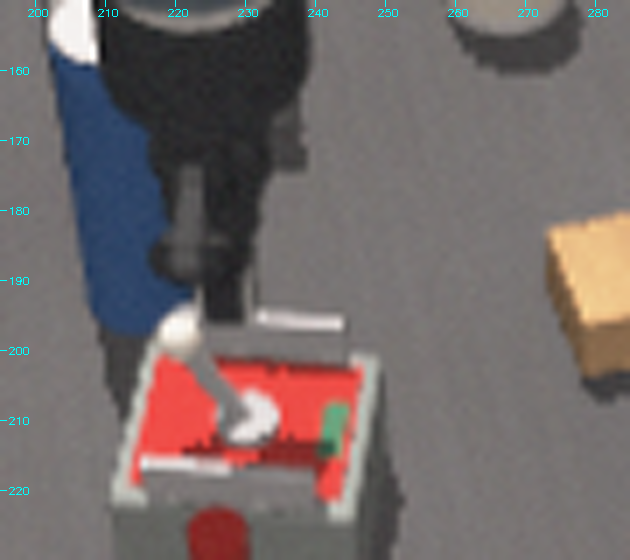

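Run:
```python
from h import *
from workcell import bot
s=pickle.load(open("side0.pkl","rb"))
print(bot.tcp_to_tips)
for z in(.1,.11,.12,.13):print(z,proj(s,[.45,-.005,z]),proj(s,[.394,.013,z]))
print(toz(s,(226,196),.1),toz(s,(205,194),.1),toz(s,(226,196),.12))
```

```text
0.017
0.1 [[227.44862952 201.08137669]] [[206.56969333 199.28609293]]
0.11 [[227.20430808 198.639041  ]] [[206.19601334 196.84668259]]
0.12 [[226.95702119 196.16560851]] [[205.81786651 194.37644818]]
0.13 [[226.70671848 193.66051991]] [[205.43517849 191.87484059]]
[0.44860783 0.01469216 0.1       ] [0.39170061 0.03386463 0.1       ] [ 0.44752128 -0.00387876  0.12      ]
```

Run:
```python
from h import *
from workcell import bot,get_obs,vision
np.set_printoptions(precision=3,suppress=True)
o=get_obs();p=o["position"];print(p,Ro.from_quat(o["orientation"]).as_matrix())
d=vision.read_camera("side")
for dz in(-.02,-.01,0,.01):print(dz,proj(d,p+[0,0,dz]))
crop(d,180,120,250,210,6,"pics/s4.png")
```

```text
[0.414 0.006 0.22 ] [[ 0.954 -0.     0.298]
 [-0.298 -0.     0.954]
 [-0.    -1.    -0.   ]]
-0.02 [[210.692 174.209]]
-0.01 [[210.323 171.434]]
0 [[209.949 168.623]]
0.01 [[209.57  165.773]]
```

View pics/s4.png

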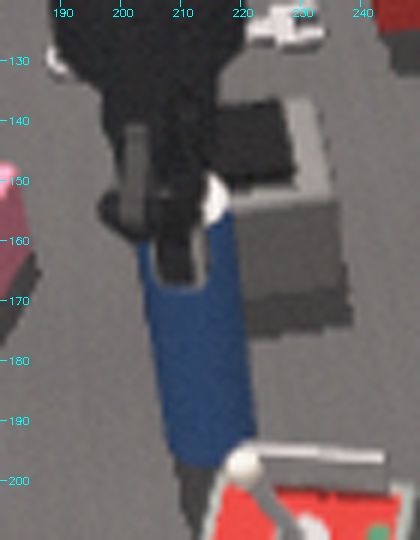

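Run:
```python
from h import *
np.set_printoptions(precision=3,suppress=True)
s=pickle.load(open("side0.pkl","rb"));t=pickle.load(open("top0.pkl","rb"))
R=Ro.from_quat([ 0.69853624, -0.11268373,  0.11251645, -0.69763138]).as_matrix();print(R)
p=np.array([0.19634969, 0.59288777, 0.22031102])
for dz in(-.03,-.017,0,.017,.03):print(dz,*[proj(s,p+[0,0,dz]+k*R[:,2]) [0] for k in(-.0425,.0425)])
crop(s,90,0,150,75,9,"pics/s5.png");crop(t,0,280,60,350,9,"pics/t5.png")
```

```text
[[ 0.949 -0.     0.314]
 [-0.314 -0.001  0.949]
 [-0.    -1.    -0.001]]
-0.03 [127.955  77.395] [136.163  64.789]
-0.017 [127.098  74.103] [135.391  61.555]
0 [125.964  69.739] [134.371  57.27 ]
0.017 [124.813  65.306] [133.337  52.92 ]
0.03 [123.923  61.868] [132.537  49.549]
```

View pics/s5.png

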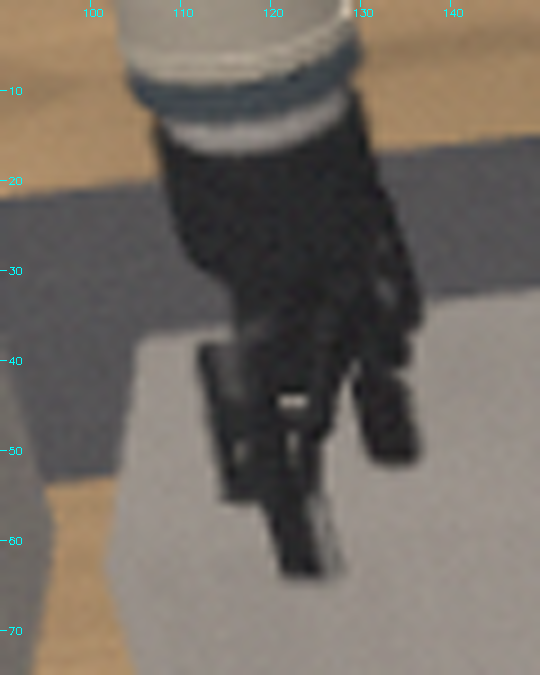

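View pics/t5.png

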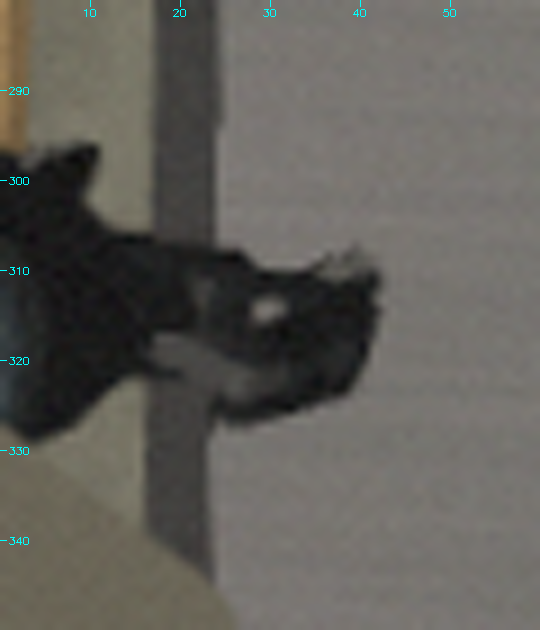

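Run:
```python
from h import *
from workcell import vision
np.set_printoptions(precision=3,suppress=True)
t=pickle.load(open("top0.pkl","rb"))
R=Ro.from_quat([ 0.69853624, -0.11268373,  0.11251645, -0.69763138]).as_matrix()
p=np.array([0.19634969, 0.59288777, 0.22031102])
for dz in(-.03,-.004,.022):print(dz,*[proj(t,p+[0,0,dz]+k*R[:,2]) [0] for k in(-.0425,.0425)])
d=vision.read_camera("top");cv2.imwrite("pics/top6.png",cv2.resize(d["frame"][:,:,::-1],None,fx=1.5,fy=1.5))
d=vision.read_camera("side");cv2.imwrite("pics/side6.png",cv2.resize(d["frame"][:,:,::-1],None,fx=1.5,fy=1.5))
```

```text
-0.03 [ 47.63  307.018] [ 20.217 296.127]
-0.004 [ 43.301 308.776] [ 15.378 297.626]
0.022 [ 38.791 310.606] [ 10.342 299.184]
```

View pics/top6.png

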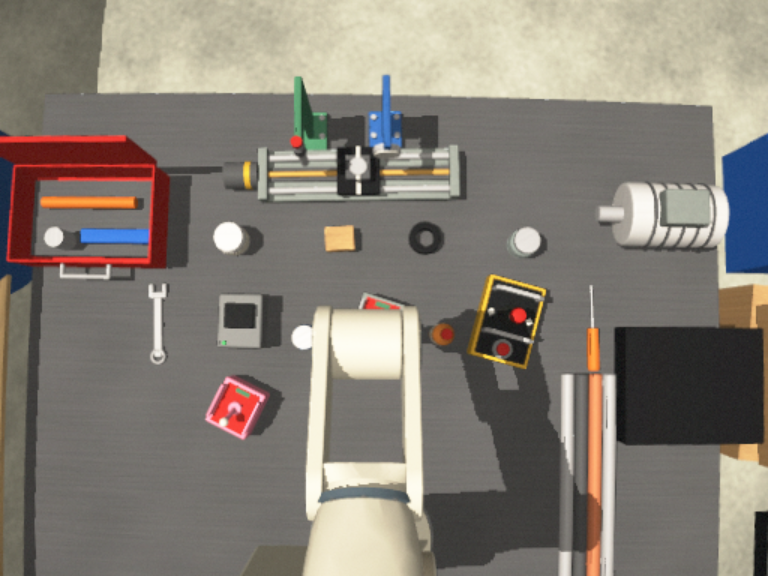

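View pics/side6.png

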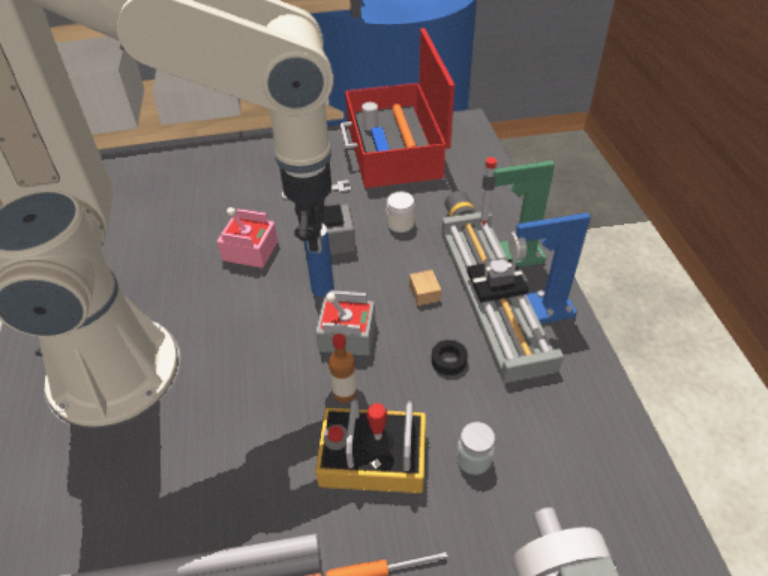

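Both side pictures show the fingertips about 25–30 mm higher than the stated TCP-to-tip distance implies. The finger seems to have passed over the ball: there was no force and the lever didn't move. I'll lower in clear space beside the box and look.

Run:
```python
from h import *
from workcell import bot,get_obs,vision
np.set_printoptions(precision=3,suppress=True)
bot.servo_line(loc(CI,YI,-.07,0,.22),velocity=.25)
bot.servo_line(loc(CI,YI,-.07,0,.09),velocity=.2)
o=get_obs();p=o["position"];print(o["time_s"],p,o["wrist_force"],o["gripper_width"])
d=vision.read_camera("side")
cv=crop(d,180,140,260,230,6,"pics/s7.png")
for dz in(-.017,0,.01,.02):
  print(dz,*[proj(d,p+[0,0,dz]+np.array([*loc([0,0],YI,a,-.0145,0)]))[0] for a in(-.011,.011)])
```

```text
7.3583 [0.386 0.015 0.09 ] [-0.186  0.227 -0.753] -0.0002368253693512605
-0.017 [199.896 208.974] [207.592 209.611]
0 [199.192 204.954] [206.969 205.589]
0.01 [198.771 202.549] [206.596 203.183]
0.02 [198.346 200.114] [206.219 200.747]
```

View pics/s7.png

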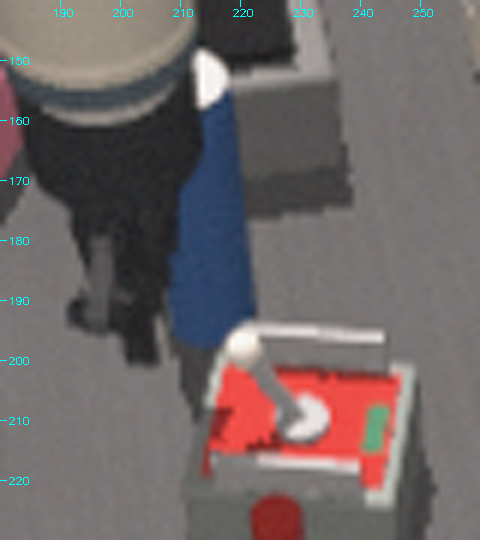

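The side view shows the fingertip's lower edge at (203,200.5). That puts it about 10–18 mm above the TCP, not 17 mm below it. So I'll push with the TCP at 0.083, in small steps with force monitoring.

Run:
```python
from h import *
from workcell import bot,get_obs,vision
np.set_printoptions(precision=3,suppress=True)
z=.083
bot.servo_line(loc(CI,YI,-.07,0,z),velocity=.2)
for x in np.arange(-.06,-.003,.004):
    bot.servo_line(loc(CI,YI,x,0,z),velocity=.08)
    f=get_obs()["wrist_force"]; print(round(x,3),f)
    if np.linalg.norm(f)>8: break
    if x>-.04 and x<-.035:
        d=vision.read_camera("side");crop(d,180,140,260,230,6,"pics/s8.png")
print(get_obs()["time_s"])
d=vision.read_camera("side");crop(d,180,140,260,230,6,"pics/s9.png")
```

```text
-0.06 [0.059 0.674 0.27 ]
-0.056 [0.707 0.174 1.463]
-0.052 [0.319 0.393 0.823]
-0.048 [-0.583 -0.236  0.581]
-0.044 [ 0.201 -1.034 -0.355]
-0.04 [-2.396 -0.187  1.259]
-0.036 [-1.379  0.165  0.078]
-0.032 [-1.261 -0.243 -0.299]
-0.028 [-0.602  1.263  0.746]
-0.024 [-0.87  -0.044 -0.969]
-0.02 [ 0.016  0.132 -0.53 ]
-0.016 [ 0.326  0.704 -1.313]
-0.012 [-0.323 -0.723 -0.388]
-0.008 [-0.32  -0.357  0.276]
-0.004 [-0.24  -0.722  0.293]
11.5333
```

View pics/s9.png

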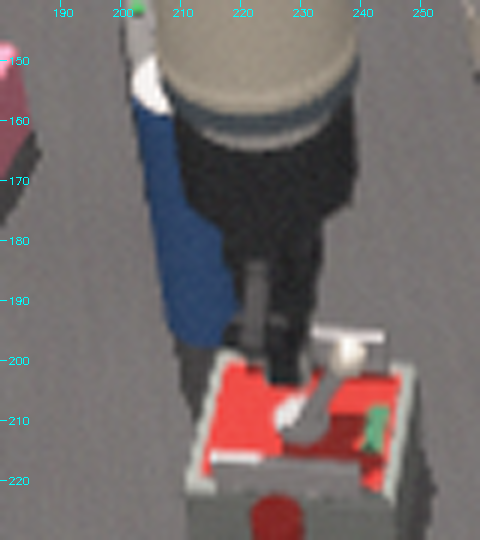

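The lever is on, with the ball now at (238,199). I'll retreat and go to the jog stick.

Run:
```python
from h import *
from workcell import bot,get_obs,vision,kinematics
np.set_printoptions(precision=3,suppress=True)
bot.servo_line(loc(CI,YI,-.02,0,.1),velocity=.2)
bot.servo_line(loc(CI,YI,-.03,0,.23),velocity=.3)
m,a,q=best(bot,kinematics,get_obs(),loc(CJ,YJ,0,-.05,.22),(YJ,YJ+np.pi,YJ-np.pi))
print(m,a,q,get_obs()["time_s"])
bot.goto_joints(q)
bot.servo_line(loc(CJ,YJ,0,-.05,.105),velocity=.15)
o=get_obs();print(o["time_s"],o["position"],o["wrist_force"])
d=vision.read_camera("side");crop(d,190,175,300,335,5-1,"pics/s10.png")
d=vision.read_camera("top");cv2.imwrite("pics/t10.png",cv2.resize(d["frame"][:,:,::-1],None,fx=1.5,fy=1.5))
pickle.dump(d,open("top10.pkl","wb"))
```

```text
0.8985235987214075 -0.257 [-0.622  0.249  1.781 -0.     1.112 -0.365] 12.4333
14.5917 [ 0.454 -0.324  0.106] [ 0.205 -0.12  -0.003]
```

View pics/s10.png

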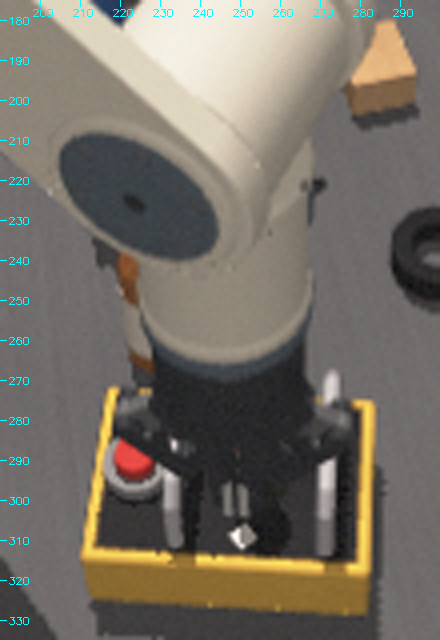

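View pics/t10.png

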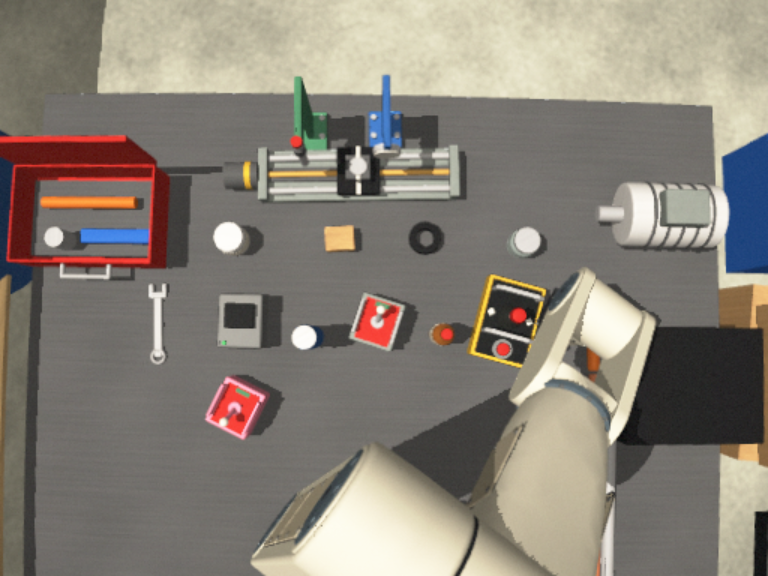

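The top view shows the lever on (ball beyond the pivot), the stick upright at (519,315), and a free view of the slide. Next I'll do the jog with carriage tracking from the top camera.

```bash
cat > trk.py <<'E'
from h import *
t0=pickle.load(open("top0.pkl","rb"))
g=lambda d:cv2.cvtColor(d["frame"],cv2.COLOR_RGB2GRAY).astype(np.float32)
X0,Y0,X1,Y1=226,119,251,131
T=g(t0)[Y0:Y1,X0:X1]
def shift(d):
    G=g(d)[Y0-3:Y1+3,170:300]
    r=cv2.matchTemplate(G,T,cv2.TM_CCOEFF_NORMED);_,m,_,(x,y)=cv2.minMaxLoc(r)
    s=0
    if 0<x<r.shape[1]-1:
        a,b,c=r[y,x-1:x+2];s=.5*(a-c)/(a-2*b+c)
    return 170+x+s-X0,m,y-3
YS=.036
def sc(p):return -p[0]*np.sin(YS)+p[1]*np.cos(YS)
S0=sc(toz(t0,(238.9,125),.058))
def s_of(d):
    sh,m,dy=shift(d);return sc(toz(d,(238.9+sh,125+dy),.058)),m
SR=sc([.761,.1411])
E
python3 - <<'E'
from trk import *
d=pickle.load(open("top10.pkl","rb"));print(shift(d),s_of(d),S0,SR,SR-S0)
print(sc(toz(t0,(238.4,99),.058)),sc(toz(t0,(238.8,120),.087)))
s=pickle.load(open("side0.pkl","rb"))
for z in(.09,.105,.12):print(proj(s,[.454,-.324,z]))
E
```

```text
(np.float32(0.0027313232), 0.9980615973472595, 0) (np.float64(0.01146903323320314), 0.9980615973472595) 0.011477441742514471 0.11361849422687133 0.10214105248435686
0.011751883538618033 0.010810748603895845
[[248.55787614 306.02206065]]
[[248.3529384  302.81041803]]
[[248.1431334  299.52044544]]
```

```bash
cat > jog.py <<'E'
from trk import *
from workcell import bot,get_obs,vision
L=lambda y:loc(CJ,YJ,0,y,.105)
log=[]
bot.servo_line(L(-.026),velocity=.15);print("f",get_obs()["wrist_force"].round(2))
bot.servo_line(L(.003),velocity=.2)
slow=False
t00=get_obs()["time_s"]
while True:
    d=vision.read_camera("top");o=get_obs();s,m=s_of(d);log.append((o["time_s"]-.05,s,m,o["wrist_force"]))
    if len(log)==6: pickle.dump(d,open("topj.pkl","wb"))
    rem=SR-s
    if not slow and rem<.024:
        bot.servo_line(L(-.006),velocity=.15);slow=True;continue
    if slow and rem<.004: break
    if o["time_s"]-t00>8 or rem<.002 or (len(log)>20 and s-S0<.003): print("ABORT");break
bot.servo_line(L(-.05),velocity=.4)
for i in range(14):
    d=vision.read_camera("top");o=get_obs();s,m=s_of(d);log.append((o["time_s"]-.05,s,m,o["wrist_force"]))
pickle.dump(d,open("top11.pkl","wb"));ds=vision.read_camera("side");pickle.dump(ds,open("side11.pkl","wb"))
for i,l in enumerate(log):
    if i%5==0 or i>len(log)-22:print(round(l[0],2),"rem %.4f"%(SR-l[1]),"%.2f"%l[2],l[3].round(1))
crop(ds,290,100,360,200,6,"pics/s11.png");crop(d,185,80,250,140,11,"pics/t11.png")
cv2.imwrite("pics/t11b.png",cv2.resize(d["frame"][:,:,::-1],None,fx=1.5,fy=1.5))
E
python3 jog.py
```

```text
f [-0.77 -0.35  0.36]
15.29 rem 0.0984 0.98 [-0.5 -3.9  3.9]
15.54 rem 0.0915 0.93 [-0.8 -3.5  4.6]
15.79 rem 0.0833 0.98 [ 0.2 -4.3  3.3]
16.04 rem 0.0747 0.98 [ 2.  -4.7  3.3]
16.29 rem 0.0655 0.97 [ 0.1 -4.3  2.5]
16.54 rem 0.0564 0.97 [ 1.1 -3.8  2.2]
16.79 rem 0.0470 0.97 [ 0.4 -4.6  1.6]
17.04 rem 0.0378 0.96 [ 1.3 -3.9  2.3]
17.29 rem 0.0285 0.95 [ 1.7 -4.1  2.5]
17.79 rem 0.0118 0.94 [-1.  -3.6  2.8]
17.84 rem 0.0103 0.94 [-1.4 -2.6  1.8]
17.89 rem 0.0095 0.95 [-1.1 -2.8  0.9]
17.94 rem 0.0083 0.91 [-1.3 -2.5  1.2]
17.99 rem 0.0068 0.95 [-2.1 -1.7  1.5]
18.04 rem 0.0060 0.95 [-1.6 -1.9  1.5]
18.09 rem 0.0045 0.91 [-1.5 -2.8  1.5]
18.14 rem 0.0035 0.96 [-1.7 -2.1  0.9]
18.45 rem -0.0004 0.93 [-0.1 -0.1  0.2]
18.5 rem -0.0005 0.93 [ 0.2 -0.4  0.8]
18.55 rem -0.0004 0.93 [-0.2  0.6  0.3]
18.6 rem -0.0004 0.93 [-0.4  0.5 -0.4]
18.65 rem -0.0004 0.93 [ 0.2 -0.  -0.7]
18.7 rem -0.0004 0.93 [-0.6  1.   0.3]
18.75 rem -0.0004 0.93 [-0.4 -0.1 -0.3]
18.8 rem -0.0004 0.93 [-0.2 -1.4  0.3]
18.85 rem -0.0004 0.93 [0.5 0.1 0.4]
18.9 rem -0.0004 0.93 [ 0.1  0.8 -0.1]
18.95 rem -0.0004 0.93 [-0.5  0.6 -0.3]
19.0 rem -0.0004 0.93 [-0.9 -1.  -0. ]
19.05 rem -0.0004 0.93 [ 0.8 -0.3 -0.3]
19.1 rem -0.0004 0.93 [ 0.1  0.3 -0.4]
```

View pics/s11.png

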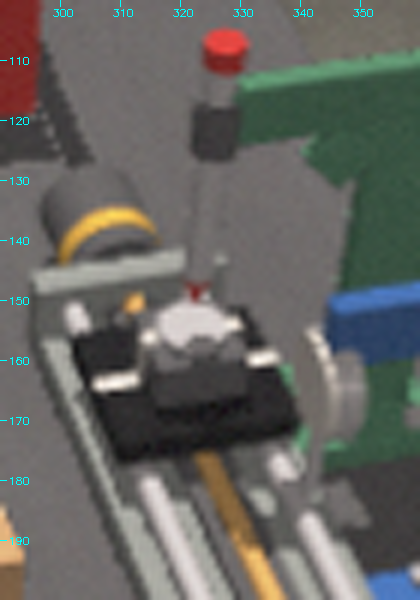

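View pics/t11.png

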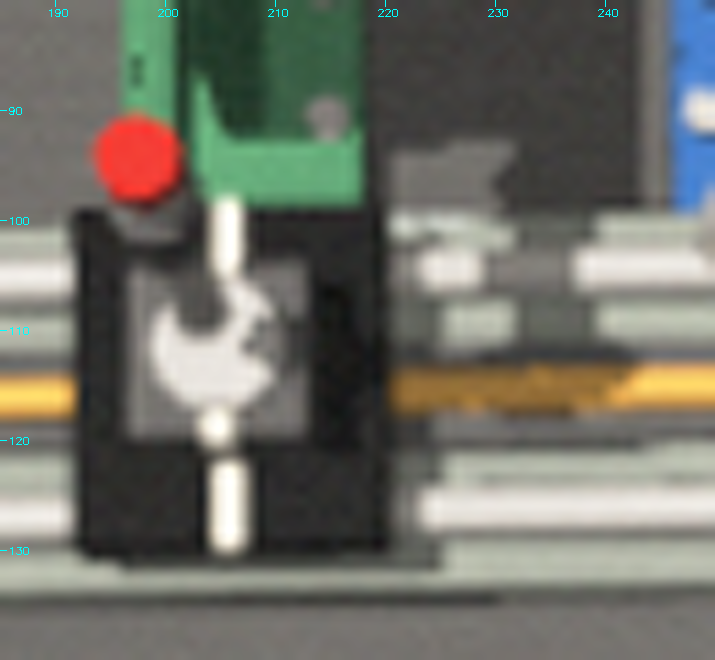

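View pics/t11b.png

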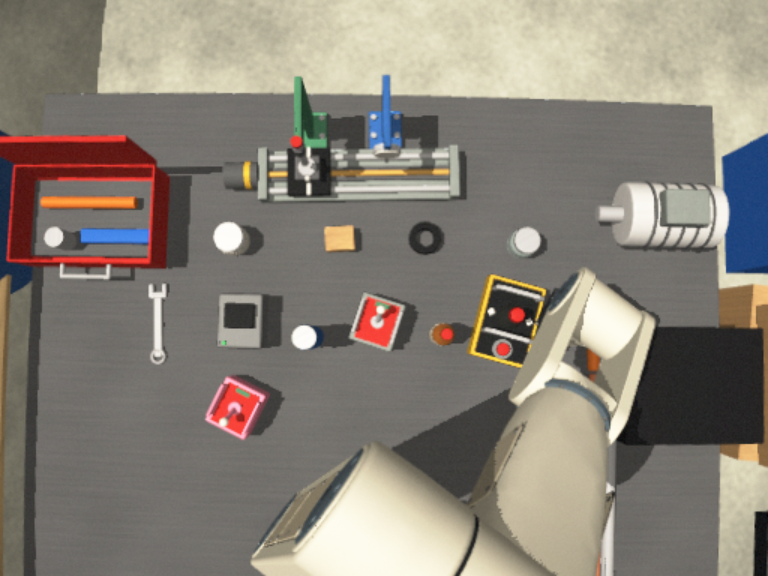

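Run:
```python
from trk import *
np.set_printoptions(precision=4,suppress=True)
s=pickle.load(open("side11.pkl","rb"));d=pickle.load(open("top11.pkl","rb"))
print("side tip pred",proj(s,[.761,.1411,.107]),proj(s,[.761,.1411,.087]),proj(s,[.761,.1311,.087]))
print("top tip pred",proj(d,[.761,.1411,.107]),proj(d,[.761,.1411,.087]))
for uv in[(314.5,155.5),(329,153.8)]:p=toz(s,uv,.087);print("line blocktop side",p,sc(p))
for uv in[(308.5,163.7),(333.5,160)]:p=toz(s,uv,.058);print("line plate side",p,sc(p))
for uv,z in[((322.4,149.),.107),((322.6,149.8),.107)]:p=toz(s,uv,z);print("tip side",p,sc(p))
for uv,z in[((205.7,100.5),.058),((205.8,126),.058),((204.5,118.5),.087)]:print("line top",sc(toz(d,uv,z)))
crop(s,300,138,345,172,16,"pics/s12.png")
```

```text
side tip pred [[321.4655 149.9634]] [[320.8593 154.8425]] [[321.784  156.9674]]
top tip pred [[204.031  109.5763]] [[204.7389 111.274 ]]
line blocktop side [0.7408 0.1421 0.087 ] 0.1152932089188639
line blocktop side [0.7872 0.1408 0.087 ] 0.11236095922536604
line plate side [0.7231 0.1395 0.058 ] 0.11334818500757506
line plate side [0.8051 0.1405 0.058 ] 0.11138199668807486
tip side [0.7651 0.1448 0.107 ] 0.11721848265687561
tip side [0.7646 0.1411 0.107 ] 0.11353255223645348
line top 0.11341513125901447
line top 0.11369780683225388
line top 0.11450252473535218
```

View pics/s12.png

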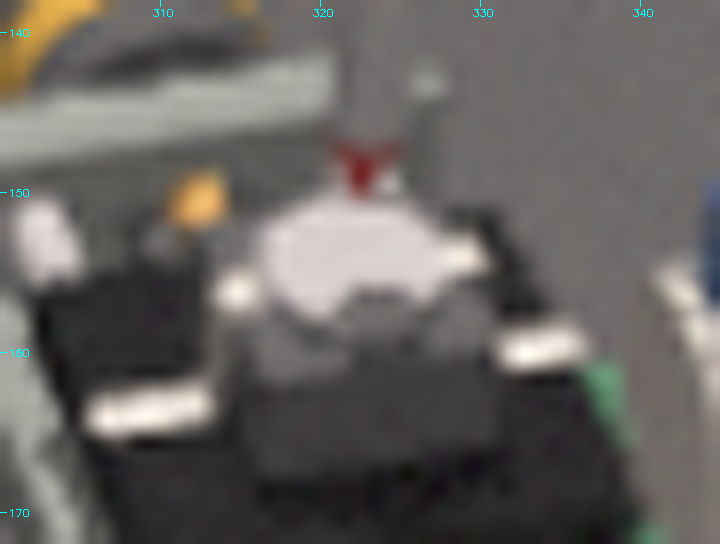

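The side view has the ram tip apex at (322.5,150) and the block-top line pieces at (314.8,156.2) and (328.8,154). The line crosses at about v=155.0, and the tip dropped by 20 mm lands at 154.9. The top view agrees to about 1 mm. The carriage stands still and the stick is back near centre, so I'll flip the isolator off.

Run:
```python
from trk import *
from workcell import bot,get_obs,vision,kinematics
np.set_printoptions(precision=3,suppress=True)
bot.servo_line(loc(CJ,YJ,0,-.05,.23),velocity=.25)
m,a,q=best(bot,kinematics,get_obs(),loc(CI,YI,.07,0,.22),(YI+np.pi/2,YI-np.pi/2))
print(m,a,q)
bot.goto_joints(q)
bot.servo_line(loc(CI,YI,.07,0,.083),velocity=.15)
print(get_obs()["wrist_force"])
for x in (.05,.035,.02,.004):
    bot.servo_line(loc(CI,YI,x,0,.083),velocity=.08)
    f=get_obs()["wrist_force"];print(x,f)
    if np.linalg.norm(f)>10:break
bot.servo_line(loc(CI,YI,.03,0,.1),velocity=.2)
bot.servo_line(loc(CI,YI,.04,0,.23),velocity=.3)
d=vision.read_camera("side");crop(d,180,140,260,230,6,"pics/s13.png");print(get_obs()["time_s"])
```

```text
0.9566431231802712 1.2677963267948966 [-0.054  0.191  1.857 -0.     1.094 -1.321]
[0.273 0.712 0.586]
0.05 [ 0.127  0.288 -0.353]
0.035 [ 1.434 -0.49  -1.28 ]
0.02 [ 0.031  0.134 -0.231]
0.004 [ 0.6   -0.216  0.619]
24.4417
```

View pics/s13.png

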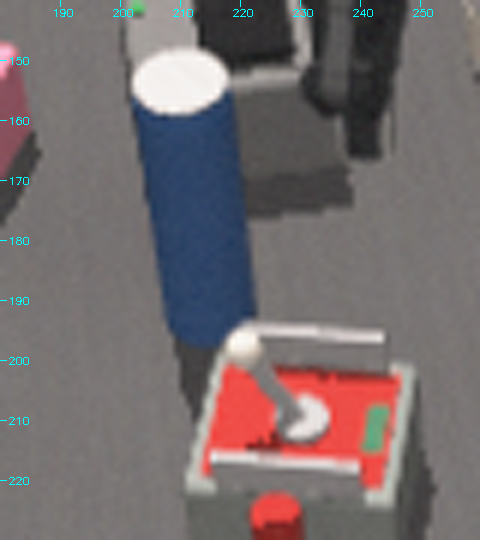

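The lever is off, with the ball back at (220.5,197.5) as at the start. One last overall check before handing in.

Run:
```python
from trk import *
from workcell import bot,get_obs,vision
d=vision.read_camera("top");print("rem",SR-s_of(d)[0]);cv2.imwrite("pics/t14.png",cv2.resize(d["frame"][:,:,::-1],None,fx=1.5,fy=1.5))
bot.dwell(.5);d=vision.read_camera("top");print("rem",SR-s_of(d)[0]);o=get_obs();print(o["wrist_force"],o["time_s"])
```

```text
rem -0.00043954225228917676
rem -0.0004299691425804636
[0.06325374 0.18849517 0.21309251] 25.0417
```

View pics/t14.png

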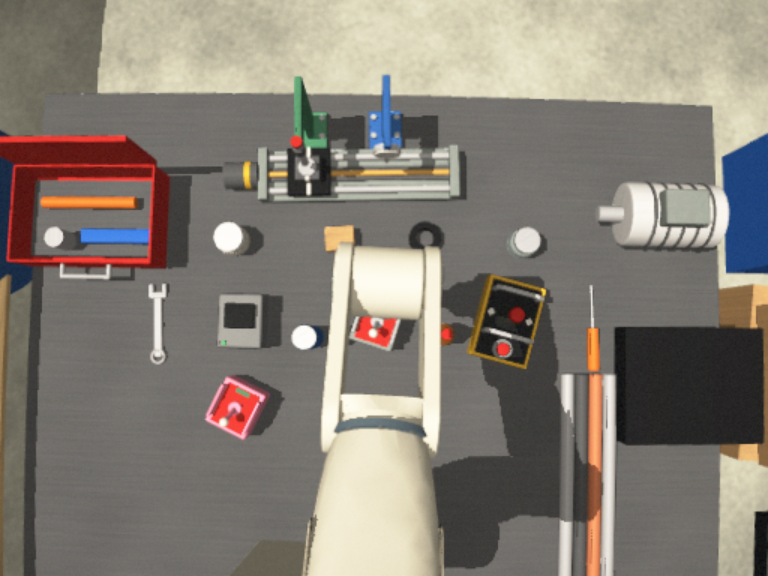

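The carriage is still under the ram at (308,170). The stick is near centre at (516,315), and the bottles, tins and boxes stand where they were. The robot is clear of everything.

```bash
python3 -c "
from workcell import hand_in
hand_in()"
```

```text
the job is handed in; nothing more can be done
```

The job is done and handed in at about 25 s. I switched the isolator on and held the stick to its +y side until the white line was under the ram tip. I then let the stick spring back and switched the isolator off again.

**Last checks**
- **Carriage:** it stands still, about 0.4 mm past the measured ram position in the top camera. The side camera agrees to about 1 mm, and the camera calibration itself is only good to about 2 mm.
- **Isolator:** the lever is off, with the ball back at its starting pixel.
- **Stick:** it rests about 0.03 rad off centre, within what you described.
- **Robot and bench:** the robot touches nothing (wrist force about 0.3 N) and nothing else on the bench moved. The highest wrist force I saw was about 6 N, while holding the stick.

**What disagreed**
- **First flip missed:** the first push at the isolator passed over the ball and moved nothing. In the pictures the closed fingertips stood about 10–18 mm above the TCP, not the stated 17 mm below it. I lowered the TCP and the second push flipped the lever.

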